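# Test a lamp bulb in the stall's push-in tester

## Task

Test the straight-sided tubular bulb from the wooden rack: first press the tester's black reset plunger fully down to its stop and let it spring back. Then take that bulb out of the rack and push it, cap down, into the tester's socket against the sprung contact until its white collar is pressed firmly against the steel ring, and keep holding it pressed there: finish while holding it, do not let go. Leave the other bulbs and everything else on the table where they are.

Things in the scene. Friction and masses are not known exactly. Their poses are not given: they have to be found in the camera images.
- tester: Bulb tester, fixed: a low grey box 130 x 200 mm, 55 mm high, on the table. Origin under its centre, z up; the socket lies 50 mm from the centre along its +y, the reset plunger 50 mm along its -y.
- stop_ring: Flat steel ring on top of the tester around the socket mouth, 52 mm outside diameter, 30 mm hole, 6 mm thick; the hard stop for the bulb's collar. Origin at the centre of its underside.
- ring_top (a point): Centre of the steel ring's upper face, 61 mm above the table; the socket goes straight down from here and is open 34 mm wide below the ring.
- contact (a joint): Sprung brass contact down in the socket, m of downward travel: 0 = up (its flat 18 mm head 16 mm below the ring's upper face), about 0.010 when a bulb's collar rests on the ring. Takes about 4 N to start and 9 N at 0.010, and pushes the bulb back up 10 mm when it is let go.
- reset_top (a point): Centre of the top of the reset plunger's round black head (26 mm diameter, 7 mm thick, 87 mm above the table when up). It moves down with the plunger.
- reset (a joint): Reset plunger, m of downward travel: 0 = up, 0.010 = fully down at its stop. Sprung, takes about 2.5 N to start and 7.5 N fully down; springs back by itself.
- rack: Wooden bulb rack, fixed, 165 x 165 mm, 40 mm high, with four 30 mm holes at 47.5 mm either way from its centre along its x and y. Three bulbs stand in it cap down, collar resting on its top, in any of three holes. Origin under its centre, z up.
- tube: The straight-sided tubular bulb, 99 mm long, 70 g, may be a bit more or less. From its origin (the tip of its cap, its z axis pointing up to its rounded top): metal cap 26 mm diameter from 0 to 26 mm with a tapered tip, then a white collar and frosted straight body, both 40 mm diameter, from 26 to 88 mm, then a rounded top to 99 mm. In the rack its collar rests 40 mm above the table.
- tube_mid (a point): On the tubular bulb's axis in the middle of its straight part: 56 mm above the cap's tip, 30 mm above the collar's underside; the place to grip it.
- globe: Another bulb in the rack, a 60 mm ball on the same cap; top 107 mm above the table. Origin at the cap's tip. Stays in the rack.
- candle: Another bulb in the rack, pointed candle shape, 37 mm at its widest, top 113 mm above the table. Origin at the cap's tip. Stays in the rack.
- screwdriver: Screwdriver lying on the table, 170 mm long; bystander.
- mug: White mug, 80 mm across, 90 mm high; bystander.
- carton: Small cardboard carton 60 x 60 x 110 mm; bystander.
- jar: Amber glass jar, 64 mm across, 85 mm high; bystander.
- collar: Brass ring lying on the table, 56 mm across, 14 mm thick; bystander.
Not all that is in view belongs to the job. Several things look just like the tester: the one meant starts farthest to the robot's right.

How it is judged:
On the way, in this order (a step that is already met when the one before it is completed fails the run):
1. the reset plunger is pressed fully down (value of joint reset above 0.0085 m), for 0.1 s.
2. the reset plunger has sprung back up (value of joint reset below 0.002 m), for 0.1 s.
3. the tubular bulb is pressed against the sprung contact, collar on the ring (value of joint contact above 0.0085 m and contact force between tube and stop_ring above 1 N and horizontal distance between tube_mid and ring_top below 0.006 m and angle between tube_mid's own z axis and vertical below 0.1 rad and contact force between the fingers and tube above 1 N), for 0.3 s.
At the end, for the whole second after the job is handed in: The tubular bulb stands upright (0.1 rad) in the socket, held still by the gripper, pressed on the steel ring with over 1 N, the contact pushed in over 8.5 mm, throughout the last second; the reset plunger is up; other things are within 25 mm of their start (all of step 3 and value of joint reset below 0.002 m and linear speed of tube below 0.02 m/s and distance of each of globe, candle, screwdriver, mug, carton, jar, collar from where it was at the start of the episode below 0.025 m); the arm keeps its last pose, push and grip.
It fails at once if another bulb or bystander is knocked away or over (distance of any of globe, candle, screwdriver, mug, carton, jar, collar from where it was at the start of the episode above 0.025 m or angle between any of globe, candle, mug, carton, jar, collar's own z axis and vertical above 0.4 rad).
It also fails if it takes over 48 s, if anything falls off the work surface, if the arm or the gripper's body presses on something with over 40 N, if the wrist force passes 120 N, or if a joint passes its speed limit or range.

## Robot

A 6-joint arm with a two-finger parallel gripper is mounted at the origin on the work surface. World frame = base frame: x ahead of the robot, y to its left, z up, the work surface at z = 0. Lengths are in m, angles in rad, forces in N, time in s.
With the tool pointing down it reaches from about 0.35 to 0.775 m from the base axis. Payload 7.3 kg.
Tool frame: the origin (TCP) lies on the centre line of the jaws, within the pads' length; the fingertips stand 11 mm ahead of it and the grasp point (between the pads) lies 8 mm behind it; z points along the fingers, y is the direction in which the jaws open and shut (so a half turn about z gives the same grasp; the last joint's range is limited). The gripper opens to 92 mm and grips with 3 to 60 N. Pads are 19 mm wide; open, the fingers measure 130 mm over their backs; the gripper's body (75 mm by 190 mm) begins 47 mm behind the grasp point.
Start: joints at [-1.469, 0.342, 1.524, -0, 1.275, -0.146], TCP at [0.129, -0.509, 0.202] pointing down, gripper open.
Joint ranges: [-2.53, 2.53], [-0.77, 2.02], [0.04, 2.7], [-1, 4.14], [0.28, 2.66], [-3.11, 3.11]. Speed limits (rad/s): [2.57, 2.57, 3.14, 3.14, 3.14, 3.14].

## Interface

Orientations are given as [roll, pitch, yaw] about the fixed x, y, z axes, in that order (R = Rz(yaw) Ry(pitch) Rx(roll)).
In Python, from cell import robot gives the robot as it stands.
- The arm moves only by the tool jog_arm, never from a script. Its argument "deltas" is one flat list of numbers, 6 for each row, row after row: the shift along the world's x, y, z in units of 0.1 m (1.0 is 0.1 m), then the turn, a rotation vector about the world's x, y, z in units of 90 degrees (1.0 is 90 degrees). A call has 1 to 5 rows; each row is the pose to reach, as a shift and turn from the pose commanded when the call began; what a row does not reach only later rows make up. A row lasts 1/12 s, in which the tool goes at most 41.7 mm and 7.16 degrees, less where a joint would pass 70% of its speed; a pose out of reach is approached as far as the arm can. A call with a number of a shift or a turn outside -1 to 1 is refused whole. A call with a gripper value outside its range is refused whole. "claw" is the opening, from 0 (shut) to 1 (fully open), set as the call begins (left out, the last holds). The fingers move at their own pace and stop on an object; "newtons" is the grip in N (left out, the last holds). Time passes only in rows, so rows that repeat a pose let the fingers close. It gives the time, the measured TCP pose, the force and the opening at its end, in the units of the state.
- robot.observe(): the state, without advancing time (a new reading comes with each control period).
- robot.read_camera(name): name is "side" or "top"; returns the picture (420x560x3 uint8, red, green, blue); there is no depth.
- robot.camera_params(name): a dict with "fx", "fy", "cx", "cy" (pixels), "R" (3x3) and "t" (3): a world point X has camera coordinates R X + t. Camera axes: x right, y down, z forward; pixel columns grow to the right and rows downward; lengths in m; the calibration is good to about 2 mm. A picture is of the moment at which its call begins. camera_params takes no time and is no camera call.
- robot.hand_in(): hands the job in, once; it reports no verdict.
The state is a dict: "time": time; "qpos": joint angles; "qvel": joint speeds; "joint_efforts": joint torques, N m; "tool_pos": TCP position; "tool_rot": TCP orientation; "contact_force": force on the tool from outside, world axes, zero at the start; "torque": the same for the moment, N m; "opening": finger opening in m.
Only numpy, scipy, OpenCV 4.12 (cv2) and the standard library are available. Lean on these libraries where they do the work, as an engineer would, in place of code of your own. Each camera call takes 0.05 s, during which the arm holds its last target. There are 200 camera calls.

## Working session

There is one attempt and no reset: what is moved stays moved. The work goes in short steps, Python scripts to look and compute and a tool call to move; the robot and the scene stay as the last step left them, time stands still between calls to the robot, and variables do not carry over. Pictures are saved under pics/ and viewed, about 8 in all and at most 12, crops included, and the job is handed in when it is done.

Besides the shell and the picture viewer there is one more tool, called after "Request:" as name(argument=value, ...) on one line, values as JSON. jog_arm: Moves the arm, as the interface text tells. Its arguments: {"type":"object","properties":{"deltas":{"type":"array","items":{"type":"number"}},"claw":{"type":"number"},"newtons":{"type":"number"}},"required":["deltas"]}

```bash
mkdir -p pics
cat > h.py <<'E'
import numpy as np, cv2
from cell import robot
def snap(cam,name):
    im=robot.read_camera(cam); cv2.imwrite(f'pics/{name}.png',im[:,:,::-1]); return im
def ray(cam,u,v,z):
    p=robot.camera_params(cam); R=np.array(p['R']);t=np.array(p['t'])
    d=R.T@np.array([(u-p['cx'])/p['fx'],(v-p['cy'])/p['fy'],1]); c=-R.T@t
    return c+d*(z-c[2])/d[2]
def proj(cam,X):
    p=robot.camera_params(cam); q=np.array(p['R'])@np.array(X)+np.array(p['t'])
    return q[0]/q[2]*p['fx']+p['cx'], q[1]/q[2]*p['fy']+p['cy']
E
python3 - <<'E'
from h import *
snap('top','t0');snap('side','s0')
for c in('top','side'):
    p=robot.camera_params(c);print(c,-np.array(p['R']).T@np.array(p['t']),p['fx'],np.round(p['R'],3).tolist())
print(robot.observe())
E
```

```text
top [0.42385037 0.04070479 1.09621871] 404.69401009967464 [[0.017, -1.0, 0.007], [-0.994, -0.018, -0.108], [0.108, -0.006, -0.994]]
side [0.43272631 1.05888771 1.1085439 ] 513.2147628184821 [[-0.994, -0.107, 0.011], [-0.082, 0.691, -0.718], [0.069, -0.715, -0.696]]
{'time': 0.1, 'qpos': array([-1.46899608e+00,  3.42679212e-01,  1.52491957e+00, -1.83262291e-05,
        1.27542393e+00, -1.46021118e-01]), 'qvel': array([-0.00219655, -0.00311976, -0.00297466,  0.00179865,  0.00126092,
       -0.00019921]), 'joint_efforts': array([ 1.37299503e-03, -4.32005739e+01, -2.44692993e+01,  7.18665076e-02,
        5.25779079e-02, -5.07903155e-05]), 'tool_pos': array([ 0.12874174, -0.50855091,  0.20100159]), 'tool_rot': array([-3.14017527e+00, -1.90738310e-04,  2.47826580e-01]), 'contact_force': array([0.39855898, 0.3993458 , 0.13849641]), 'torque': array([-0.03180933, -0.01228478, -0.00051723]), 'opening': 0.09202006767980558}
```

View pics/t0.png

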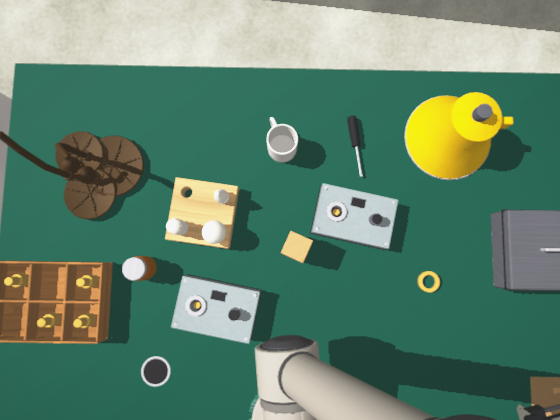

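View pics/s0.png

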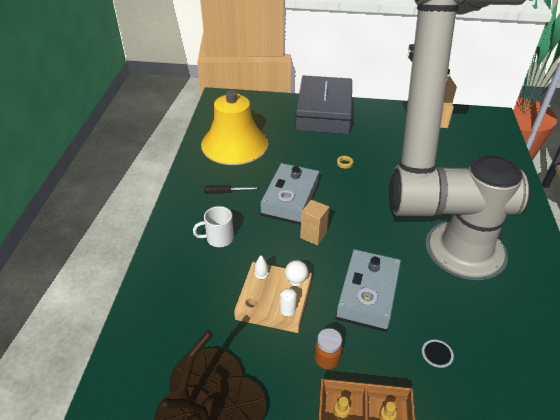

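The top view shows two testers. The one farthest right (-y) is at about (355,216), with its ring at (337,211) and plunger at (377,219). The rack is at (203,212). The tube is at (176,227), confirmed as the cylinder at (288,301) in the side view. The globe is at (213,231), the candle at (221,195), and the empty hole at (187,192).

Run:
```python
from h import *
t=cv2.imread('pics/t0.png'); s=cv2.imread('pics/s0.png')
a=cv2.resize(t[170:260,155:405],None,fx=3.2,fy=3.2,interpolation=cv2.INTER_CUBIC)
b=cv2.resize(s[155:330,225:335],None,fx=3,fy=3,interpolation=cv2.INTER_CUBIC)
c=np.zeros((288,800,3),np.uint8)
cv2.imwrite('pics/t0c.png',a);
b2=cv2.resize(s[155:330,225:415],None,fx=3.4,fy=3.4,interpolation=cv2.INTER_CUBIC);cv2.imwrite('pics/s0c.png',b2)
def contours(img,mask):
    for k in cv2.findContours(mask,cv2.RETR_EXTERNAL,cv2.CHAIN_APPROX_NONE)[0]:
        if cv2.contourArea(k)>30: yield k
# tester tops: grey-blue blobs
hsv=cv2.cvtColor(t,cv2.COLOR_BGR2HSV)
print(hsv[240,340],hsv[200,360],hsv[200,205],hsv[224,376],hsv[227,176],hsv[206,330],t[206,330])
m=((hsv[:,:,2]>110)&(hsv[:,:,1]<60)).astype(np.uint8)*255
for k in contours(t,m):
    r=cv2.minAreaRect(k)
    if 500<r[1][0]*r[1][1]<8000: print('grey',r,ray('top',*r[0],.055).round(4))
w=cv2.inRange(hsv,(8,70,110),(28,255,255))
for k in contours(t,w):
    r=cv2.minAreaRect(k)
    if r[1][0]*r[1][1]>400: print('wood',r,ray('top',*r[0],.04).round(4))
for n,u,v,z in(('ring',337,211,.061),('pl',377,219,.087),('tube',176,227,.113),('hole',187,192,.04)): print(n,ray('top',u,v,z).round(4))
```

```text
[ 80 114  92] [135   8  61] [ 22  98 243] [115  14 109] [ 26   7 243] [135   4 235] [235 231 233]
grey ((155.5, 371.0), (30.0, 29.0), 90.0) [0.1345 0.3436 0.055 ]
grey ((214.93426513671875, 309.2154846191406), (80.48035430908203, 53.72154998779297), 11.768290519714355) [0.2868 0.2019 0.055 ]
grey ((133.5, 268.5), (23.0, 23.0), 90.0) [0.3849 0.4122 0.055 ]
grey ((213.5, 231.5), (23.0, 23.0), 90.0) [0.4825 0.2124 0.055 ]
grey ((531.5, 249.0), (78.0, 55.0), 90.0) [ 0.4518 -0.6066  0.055 ]
grey ((354.8465881347656, 215.63760375976562), (79.96482849121094, 50.7407341003418), 12.362491607666016) [ 0.53   -0.1515  0.055 ]
grey ((3.5, 182.5), (85.0, 7.0), 90.0) [0.6002 0.7611 0.055 ]
grey ((281.5608215332031, 140.1148681640625), (31.712390899658203, 42.993682861328125), 8.972626686096191) [0.7268 0.0417 0.055 ]
wood ((545.0, 392.0), (28.0, 28.0), 90.0) [ 0.0941 -0.6324  0.04  ]
wood ((428.5000305175781, 281.0), (21.920310974121094, 20.50609588623047), 45.0) [ 0.3652 -0.3445  0.04  ]
wood ((51.0, 302.0), (82.0, 102.0), 90.0) [0.2961 0.6227 0.04  ]
wood ((296.2397155761719, 246.47259521484375), (25.32474136352539, 25.159217834472656), 24.443954467773438) [ 0.4482 -0.0015  0.04  ]
wood ((104.72459411621094, 198.8295135498047), (26.912120819091797, 21.52969741821289), 76.75948333740234) [0.5642 0.5031 0.04  ]
wood ((201.35000610351562, 212.45001220703125), (65.08837890625, 64.10061645507812), 8.972626686096191) [0.5327 0.2485 0.04  ]
wood ((132.1605682373047, 153.5583953857422), (26.48508644104004, 22.469606399536133), 19.983104705810547) [0.6869 0.4382 0.04  ]
wood ((453.75494384765625, 130.44219970703125), (85.87619018554688, 99.72367858886719), 43.53120040893555) [ 0.7668 -0.4214  0.04  ]
ring [ 0.5406 -0.1044  0.061 ]
pl [ 0.5193 -0.2012  0.087 ]
tube [0.4886 0.2942 0.113 ]
hole [0.5862 0.2883 0.04  ]
```

View pics/t0c.png

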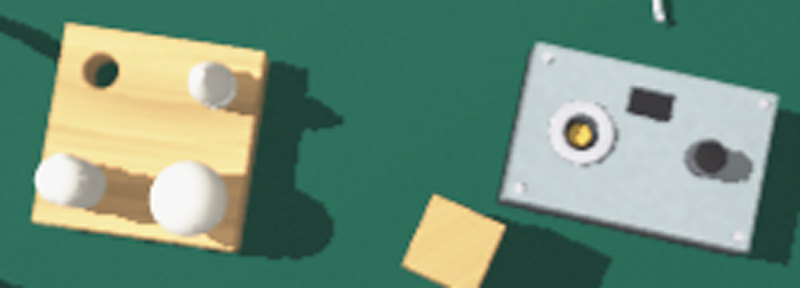

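View pics/s0c.png

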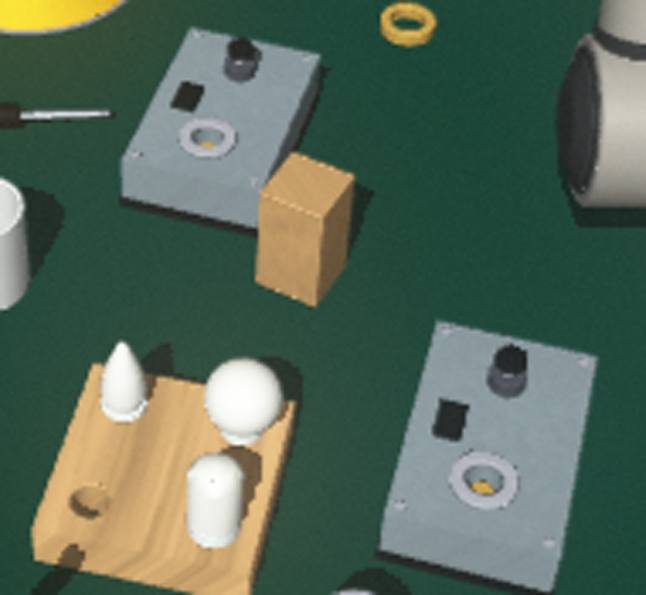

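The crops show the tester's ring at top-view (337.2,210.9) and its plunger at (377.2,218.8). In the rack, the tube sits next to the globe, on the same side as the empty hole. I'll start the approach to the plunger with the fingers shut and refine the tube and ring with the side view at the same time.

Request:
jog_arm(deltas=[1, 0.8, 0, 0, 0, 0.19, 1, 0.8, 0, 0, 0, 0.19, 1, 0.8, 0, 0, 0, 0.19, 1, 0.8, 0, 0, 0, 0.19], claw=0)

```text
time: 0.43
tool_pos: [0.2326, -0.4246, 0.2014]
tool_rot: [-3.14, -0.003, 0.553]
contact_force: [0.5, -0.1, 0.1]
opening: 0.0695
```

Request:
jog_arm(deltas=[1, 0.8, 0, 0, 0, 0.19, 1, 0.8, 0, 0, 0, 0.19, 1, 0.8, 0, 0, 0, 0.19, 1, 0.8, 0, 0, 0, 0.19])

```text
time: 0.77
tool_pos: [0.3326, -0.3449, 0.2015]
tool_rot: [-3.141, -0.003, 0.852]
contact_force: [-0.6, 1.3, 0.2]
opening: 0.043
```

Request:
jog_arm(deltas=[1, 0.8, 0, 0, 0, 0.19, 1, 0.8, 0, 0, 0, 0.19, 1, 0.8, 0, 0, 0, 0.19, 1, 0.8, 0, 0, 0, 0.19])

```text
time: 1.1
tool_pos: [0.4325, -0.2653, 0.2014]
tool_rot: [3.141, -0.002, 1.149]
contact_force: [-0.3, -0.3, -1.0]
opening: 0.0163
```

Run:
```python
from h import *
t=cv2.imread('pics/t0.png'); s=cv2.imread('pics/s0.png')
print('ring side',ray('side',286.2,195.6,.061).round(4),'pl side',ray('side',296.2,168.8,.087).round(4))
print('hole side',ray('side',225+89/3.4,155+501/3.4,.04).round(4))
for n,im,(x0,y0,x1,y1) in(('top',t,(160,205,192,242)),('side',s,(272,280,300,322))):
    c=im[y0:y1,x0:x1]; hsv=cv2.cvtColor(c,cv2.COLOR_BGR2HSV)
    m=((hsv[:,:,1]<45)&(hsv[:,:,2]>150)).astype(np.uint8)
    k=max(cv2.findContours(m,cv2.RETR_EXTERNAL,cv2.CHAIN_APPROX_NONE)[0],key=cv2.contourArea)
    x,y,w,h=cv2.boundingRect(k); print(n,x+x0,y+y0,w,h,cv2.minAreaRect(k))
    f=[x+x0-.5,x+x0+w-.5,y+y0-.5,y+y0+h-.5]
    cx,cy=(f[0]+f[1])/2,(f[2]+f[3])/2
    if n=='top':
        print('left far edge z=.1',ray(n,f[0],cy,.1),'right near z=.04',ray(n,f[1],cy,.04),'centre z .075',ray(n,cx,cy,.075))
    else:
        print('centre',ray(n,cx,cy,.07),'bottom z=.04',ray(n,cx,f[3],.04),'top z=.11',ray(n,cx,f[2],.109))
o=robot.observe();print(o['tool_pos'],o['tool_rot'],o['opening'],o['qpos'],o['contact_force'])
```

```text
ring side [ 0.5404 -0.099   0.061 ] pl side [ 0.5196 -0.1993  0.087 ]
hole side [0.5887 0.2909 0.04  ]
top 166 218 22 17 ((16.172412872314453, 21.568965911865234), (21.540658950805664, 15.041322708129883), 21.801406860351562)
left far edge z=.1 [0.49146357 0.3234554  0.1       ] right near z=.04 [0.49654571 0.28318211 0.04      ] centre z .075 [0.49364846 0.3028547  0.075     ]
side 280 288 16 28 ((15.5, 21.5), (15.0, 27.0), 0.0)
centre [0.49548449 0.29961598 0.07      ] bottom z=.04 [0.49293195 0.32001343 0.04      ] top z=.11 [0.49741164 0.28658892 0.109     ]
[ 0.43246957 -0.26530243  0.2013557 ] [ 3.14077744e+00 -2.19533681e-03  1.14945413e+00] 0.01631098578359778 [-0.70301338  0.30966546  1.57229252  0.00245337  1.25946268 -0.28242163] [-0.33723693 -0.33184657 -1.0387629 ]
```

Request:
jog_arm(deltas=[0.87, 0.65, 0, 0, 0, 0.16, 0.87, 0.65, 0, 0, 0, 0.16, 0.87, 0.65, -0.4, 0, 0, 0.16, 0.87, 0.65, -0.87, 0, 0, 0.16, 0.87, 0.65, -0.87, 0, 0, 0.16])

```text
time: 1.52
tool_pos: [0.5131, -0.2019, 0.1088]
tool_rot: [-3.132, -0.003, 1.395]
contact_force: [-1.0, 0.6, -1.3]
opening: 0.0006
```

Run:
```python
from h import *
a=snap('top','t1')[170:260,300:420];b=snap('side','s1')[120:240,240:360]
c=np.hstack([cv2.resize(a,(400,300)),cv2.resize(b,(300,300))]);cv2.imwrite('pics/c1.png',c[:,:,::-1])
o=robot.observe();print(o['tool_pos'],o['opening'],o['contact_force'])
```

```text
[ 0.51366385 -0.2037282   0.11229547] 0.00039997675672846154 [-0.07801297 -0.45235077 -0.58818082]
```

View pics/c1.png

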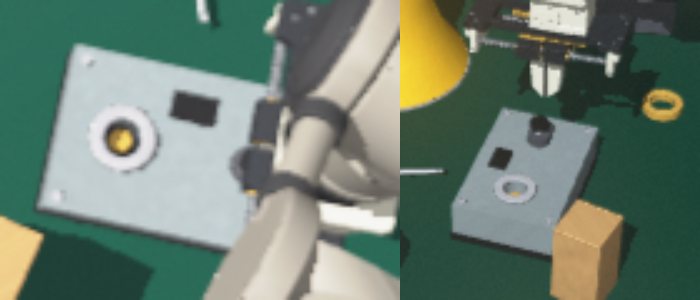

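Shut fingertips at crop (545,92) sit above the plunger head at (541,124). I'll centre them and press.

Request:
jog_arm(deltas=[0.05, 0.03, 0, 0, 0, 0, 0.05, 0.03, -0.1, 0, 0, 0, 0.05, 0.03, -0.18, 0, 0, 0, 0.05, 0.03, -0.22, 0, 0, 0, 0.05, 0.03, -0.22, 0, 0, 0])

```text
time: 2.03
tool_pos: [0.5202, -0.2011, 0.0921]
tool_rot: [-3.141, -0.0, 1.394]
contact_force: [-0.6, 0.1, -0.3]
opening: 0.0008
```

Request:
jog_arm(deltas=[0, 0, -0.02, 0, 0, 0, 0, 0, -0.04, 0, 0, 0, 0, 0, -0.04, 0, 0, 0])

```text
time: 2.28
tool_pos: [0.5207, -0.201, 0.0885]
tool_rot: [-3.142, -0.0, 1.394]
contact_force: [0.2, 0.5, -0.6]
opening: 0.0004
```

Run:
```python
from h import *
b=snap('side','s2')[120:220,250:350]
cv2.imwrite('pics/c2.png',cv2.resize(b,(500,500),interpolation=cv2.INTER_CUBIC)[:,:,::-1])
o=robot.observe();print(o['tool_pos'],o['opening'],o['contact_force'], proj('side',o['tool_pos']-[0,0,.011]),proj('side',[.5195,-.2003,.087]))
```

```text
[ 0.52074773 -0.2009709   0.08867506] 0.0003677350019178864 [ 1.07858953 -0.14676442 -0.19225609] (np.float64(295.82192945345747), np.float64(170.7466951373969)) (np.float64(296.27435931309384), np.float64(168.61117652741368))
```

View pics/c2.png

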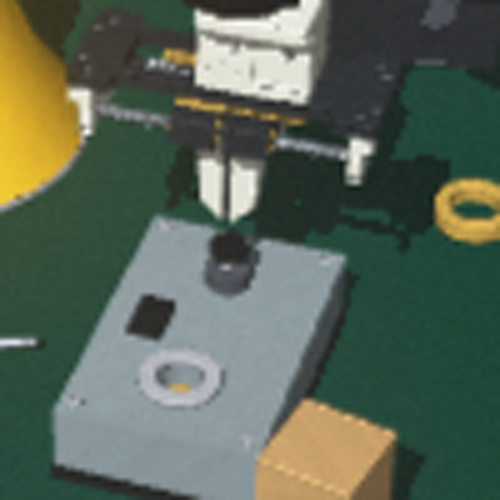

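The side crop shows the finger tips at (229,222), still about 2 px above the plunger head at (231,243). The head hasn't moved, so the tips are visibly higher than the numbers say. I'll keep going down, watching the force.

Request:
jog_arm(deltas=[0, 0, -0.03, 0, 0, 0, 0, 0, -0.06, 0, 0, 0, 0, 0, -0.06, 0, 0, 0])

```text
time: 2.58
tool_pos: [0.5204, -0.2008, 0.082]
tool_rot: [-3.141, -0.0, 1.395]
contact_force: [-0.6, -0.0, -0.9]
opening: 0.0003
```

Request:
jog_arm(deltas=[0, 0, -0.03, 0, 0, 0, 0, 0, -0.06, 0, 0, 0, 0, 0, -0.06, 0, 0, 0])

```text
time: 2.83
tool_pos: [0.5205, -0.2008, 0.0759]
tool_rot: [-3.141, -0.0, 1.395]
contact_force: [0.2, -0.5, 0.4]
opening: 0.0003
```

Run:
```python
from h import *
b=snap('side','s3')[120:220,250:350];a=snap('top','t3')[160:260,310:410]
c=np.hstack([cv2.resize(i,(400,400),interpolation=cv2.INTER_CUBIC) for i in(b,a)])
cv2.imwrite('pics/c3.png',c[:,:,::-1])
o=robot.observe();print(o['tool_pos'],o['opening'],o['contact_force'], proj('side',o['tool_pos']-[0,0,.011]))
```

```text
[ 0.52070263 -0.20094524  0.07643991] 0.0005672924482008955 [0.40696778 0.21703058 1.32253656] (np.float64(295.7346421605149), np.float64(173.7418566807037))
```

View pics/c3.png

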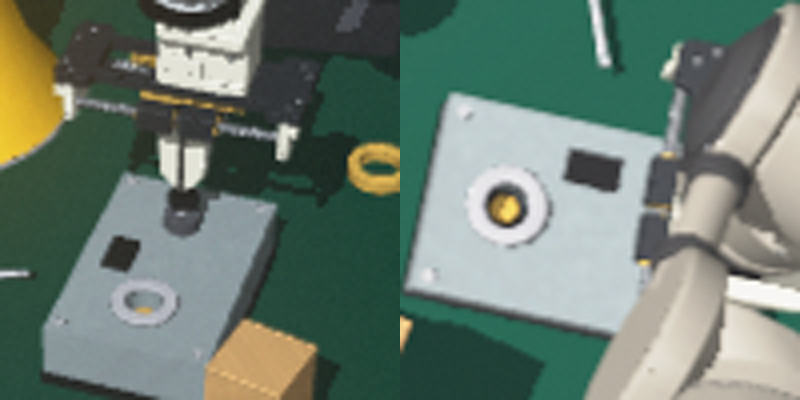

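The tips at (182,185) are just above or behind the head at (184,198), and there is still no force. The gripper's xy agrees with the top view, so I'll continue down in small steps.

Request:
jog_arm(deltas=[0, 0, -0.03, 0, 0, 0, 0, 0, -0.05, 0, 0, 0, 0, 0, -0.05, 0, 0, 0])

```text
time: 3.18
tool_pos: [0.5205, -0.2008, 0.0711]
tool_rot: [-3.141, -0.0, 1.394]
contact_force: [0.3, 0.8, -0.3]
opening: 0.0006
```

Request:
jog_arm(deltas=[0, 0, -0.02, 0, 0, 0, 0, 0, -0.04, 0, 0, 0, 0, 0, -0.04, 0, 0, 0])

```text
time: 3.43
tool_pos: [0.5206, -0.2009, 0.0672]
tool_rot: [-3.141, -0.0, 1.395]
contact_force: [0.4, -0.5, 0.8]
opening: 0.0006
```

Run:
```python
from h import *
im=snap('side','s4');snap('top','t4')
o=robot.observe();print(o['tool_pos'],o['opening'],o['contact_force'],o['qpos'])
for f in('s0','s2','s3','s4'):
    g=cv2.imread(f'pics/{f}.png'); print(f,[int(g[r,295:298].mean()) for r in range(158,186)])
```

```text
[ 0.52071873 -0.20096083  0.06753022] 0.00028348078992430307 [-0.20988667 -0.62519918  0.01877748] [-5.05646410e-01  5.40271601e-01  1.60835172e+00  3.20641872e-05
  9.93117170e-01 -3.29312162e-01]
s0 [55, 57, 54, 56, 55, 58, 56, 54, 47, 38, 40, 40, 39, 40, 64, 116, 85, 84, 78, 76, 85, 132, 152, 153, 155, 154, 152, 152]
s2 [165, 164, 165, 165, 171, 145, 85, 59, 50, 42, 42, 42, 42, 42, 65, 118, 89, 87, 79, 80, 87, 135, 154, 155, 156, 156, 154, 154]
s3 [166, 166, 166, 166, 164, 163, 165, 173, 165, 81, 40, 42, 43, 45, 64, 119, 87, 87, 80, 78, 86, 135, 155, 155, 156, 155, 153, 153]
s4 [110, 166, 167, 164, 165, 173, 172, 170, 171, 172, 167, 78, 40, 45, 65, 119, 89, 87, 81, 79, 88, 134, 154, 155, 156, 155, 154, 153]
```

The tip's pixels now cover the far part of the head, so it is above the head. The real tip is about 30 mm higher than tool_pos implies. Contact should come soon, so I'll go on.

Request:
jog_arm(deltas=[0, 0, -0.02, 0, 0, 0, 0, 0, -0.04, 0, 0, 0, 0, 0, -0.04, 0, 0, 0])

```text
time: 3.78
tool_pos: [0.5205, -0.2008, 0.0632]
tool_rot: [-3.141, -0.0, 1.394]
contact_force: [-0.6, 0.2, 0.3]
opening: 0.0006
```

Request:
jog_arm(deltas=[0, 0, -0.02, 0, 0, 0, 0, 0, -0.04, 0, 0, 0, 0, 0, -0.04, 0, 0, 0])

```text
time: 4.03
tool_pos: [0.5209, -0.201, 0.0596]
tool_rot: [3.141, 0.0, 1.394]
contact_force: [-0.8, 0.7, 2.9]
opening: 0.0004
```

Run:
```python
from h import *
b=snap('side','s5')[130:200,260:330];a=snap('top','t5')[170:240,340:410]
c=np.hstack([cv2.resize(i,(400,400),interpolation=cv2.INTER_CUBIC) for i in(b,a)])
cv2.imwrite('pics/c5.png',c[:,:,::-1])
o=robot.observe();print(o['tool_pos'],o['contact_force'])
g=cv2.imread('pics/s5.png'); print([int(g[r,295:298].mean()) for r in range(158,186)])
```

```text
[ 0.52091757 -0.20105076  0.05989979] [-0.99642566 -0.36914608  3.3351944 ]
[59, 89, 108, 171, 171, 171, 172, 173, 172, 172, 174, 184, 154, 98, 45, 66, 88, 87, 81, 79, 88, 134, 154, 155, 155, 156, 154, 152]
```

View pics/c5.png

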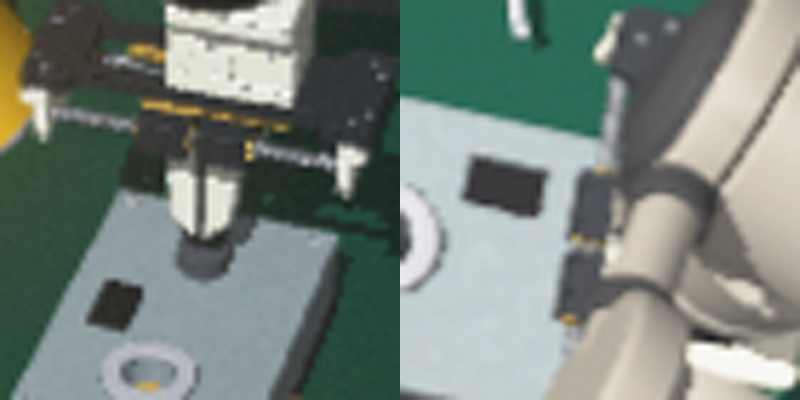

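Contact: 3.3 N at reported z = 0.060, and the crop shows the tips at (203,238) on the head. So the real tip z is about the reported z + 0.027. Now I'll press to the stop.

Request:
jog_arm(deltas=[0, 0, -0.03, 0, 0, 0, 0, 0, -0.06, 0, 0, 0, 0, 0, -0.08, 0, 0, 0, 0, 0, -0.08, 0, 0, 0])

```text
time: 4.47
tool_pos: [0.521, -0.2011, 0.0522]
tool_rot: [3.141, 0.0, 1.394]
contact_force: [-2.2, 0.8, 7.6]
opening: 0.0004
```

Request:
jog_arm(deltas=[0, 0, -0.02, 0, 0, 0, 0, 0, -0.03, 0, 0, 0, 0, 0, -0.03, 0, 0, 0])

```text
time: 4.72
tool_pos: [0.5211, -0.2011, 0.0518]
tool_rot: [3.139, 0.001, 1.395]
contact_force: [-9.3, 5.3, 28.3]
opening: 0.0006
```

Stop reached (28 N). Hold, then release and travel toward the rack.

Request:
jog_arm(deltas=[0, 0, 0, 0, 0, 0, 0, 0, 0.3, 0, 0, 0, 0, 0, 0.6, 0, 0, 0, 0, 0, 1, 0, 0, 0, 0, 0, 1, 0, 0, 0], claw=0.85)

```text
time: 5.13
tool_pos: [0.5243, -0.2028, 0.1555]
tool_rot: [3.13, 0.004, 1.395]
contact_force: [1.4, -0.8, 0.9]
opening: 0.0293
```

Request:
jog_arm(deltas=[-0.07, 1, 0, 0, 0, 0, -0.07, 1, 0, 0, 0, 0, -0.07, 1, 0, 0, 0, 0])

```text
time: 5.38
tool_pos: [0.5127, -0.0974, 0.1481]
tool_rot: [-3.14, -0.002, 1.395]
contact_force: [1.1, -0.2, -0.3]
opening: 0.0493
```

Request:
jog_arm(deltas=[-0.07, 1, 0, 0, 0, 0, -0.07, 1, 0, 0, 0, 0, -0.07, 1, 0, 0, 0, 0])

```text
time: 5.63
tool_pos: [0.5057, 0.003, 0.148]
tool_rot: [-3.14, -0.001, 1.396]
contact_force: [-0.7, 0.2, 0.9]
opening: 0.0691
```

Request:
jog_arm(deltas=[-0.07, 1, 0, 0, 0, 0, -0.07, 1, 0, 0, 0, 0, -0.07, 1, 0, 0, 0, 0])

```text
time: 5.88
tool_pos: [0.4989, 0.1031, 0.1481]
tool_rot: [-3.141, -0.001, 1.397]
contact_force: [-0.7, -0.2, -0.1]
opening: 0.0778
```

Request:
jog_arm(deltas=[-0.07, 1, 0, 0, 0, 0, -0.07, 1, 0, 0, 0, 0, -0.07, 1, 0, 0, 0, 0])

```text
time: 6.13
tool_pos: [0.4919, 0.2032, 0.148]
tool_rot: [-3.141, -0.001, 1.397]
contact_force: [-0.4, 0.2, -0.1]
opening: 0.078
```

Request:
jog_arm(deltas=[0, 0.95, 0, 0, 0, 0, 0, 0.95, 0, 0, 0, 0, 0, 0.95, 0, 0, 0, 0, 0, 0.95, 0, 0, 0, 0])

```text
time: 6.47
tool_pos: [0.4921, 0.297, 0.1476]
tool_rot: [-3.141, -0.0, 1.399]
contact_force: [-0.4, -0.3, -0.4]
opening: 0.0782
```

Run:
```python
from h import *
b=snap('side','s6')[215:355,205:345];a=snap('top','t6')[150:290,140:280]
c=np.hstack([cv2.resize(i,(400,400),interpolation=cv2.INTER_CUBIC) for i in(b,a)])
cv2.imwrite('pics/c6.png',c[:,:,::-1])
o=robot.observe();p=o['tool_pos'];print(p,o['contact_force'],o['opening'],proj('side',p+[0,0,.025]),proj('top',p+[0,0,.025]))
for n in('top','side'): print(proj(n,[.494,.302,.07]))
```

```text
[0.49243144 0.29368974 0.14782588] [ 0.16266685 -0.72352357 -0.3744343 ] 0.07789342789065945 (np.float64(289.709117997309), np.float64(273.24159697182546)) (np.float64(169.61489317690052), np.float64(223.4869330306667))
(np.float64(177.34440578934846), np.float64(226.01097004141616))
(np.float64(287.99862357915913), np.float64(302.3403876735219))
```

View pics/c6.png

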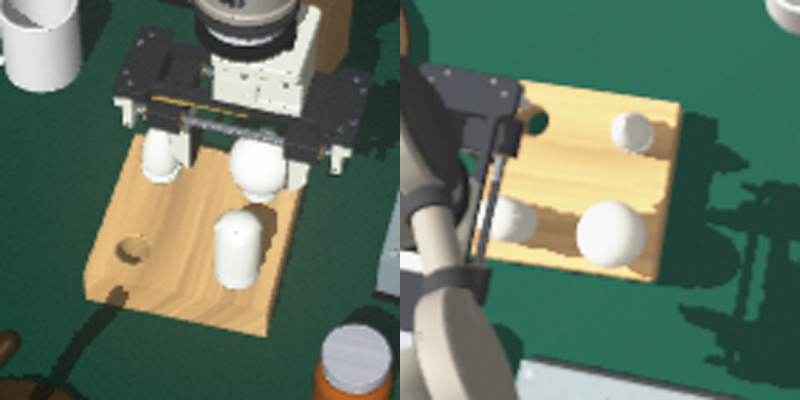

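The tips at side crop (185,165) and (297,185) straddle the tube's column (238,250), which agrees with the predicted (289.7,273.2) using the z + 0.025 tip offset. I'll align and descend.

Request:
jog_arm(deltas=[0.02, 0.08, -0.2, 0, 0, 0.02, 0.02, 0.08, -0.6, 0, 0, 0.02, 0.02, 0.08, -0.6, 0, 0, 0.02])

```text
time: 6.82
tool_pos: [0.4912, 0.2986, 0.0826]
tool_rot: [-3.132, 0.007, 1.424]
contact_force: [-1.5, -0.9, -1.1]
opening: 0.0777
```

Request:
jog_arm(deltas=[0, 0, -0.2, 0, 0, 0, 0, 0, -0.4, 0, 0, 0, 0, 0, -0.56, 0, 0, 0, 0, 0, -0.56, 0, 0, 0])

```text
time: 7.15
tool_pos: [0.4933, 0.2997, 0.0307]
tool_rot: [-3.137, 0.003, 1.424]
contact_force: [0.0, -0.8, 0.2]
opening: 0.0782
```

Request:
jog_arm(deltas=[0, 0, 0, 0, 0, 0, 0, 0, 0, 0, 0, 0, 0, 0, 0, 0, 0, 0, 0, 0, 0, 0, 0, 0, 0, 0, 0, 0, 0, 0], claw=0, newtons=20)

```text
time: 7.57
tool_pos: [0.4953, 0.3022, 0.0337]
tool_rot: [3.14, -0.001, 1.426]
contact_force: [-0.2, 0.1, 0.6]
opening: 0.0492
```

Request:
jog_arm(deltas=[0, 0, 0, 0, 0, 0, 0, 0, 0, 0, 0, 0, 0, 0, 0, 0, 0, 0], newtons=35)

```text
time: 7.82
tool_pos: [0.4949, 0.3021, 0.0331]
tool_rot: [3.141, -0.0, 1.426]
contact_force: [-1.3, -1.0, 4.8]
opening: 0.0391
```

Run:
```python
from h import *
b=snap('side','s7')[215:355,205:345];a=snap('top','t7')[150:290,140:280]
c=np.hstack([cv2.resize(i,(400,400),interpolation=cv2.INTER_CUBIC) for i in(b,a)])
cv2.imwrite('pics/c7.png',c[:,:,::-1])
o=robot.observe();p=o['tool_pos'];print(p,o['contact_force'],o['opening'],o['tool_rot'])
```

```text
[0.49485554 0.30214456 0.03309263] [-1.76280103 -0.58496871  5.18542724] 0.03931458906143642 [ 3.14117868e+00 -2.20757073e-04  1.42604675e+00]
```

View pics/c7.png

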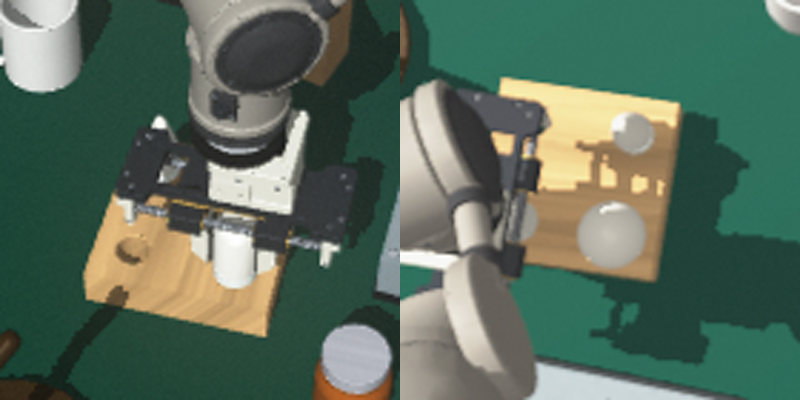

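The fingers hold the tube at opening 0.039 (side crop (235,255)), and the globe and candle are undisturbed. Now I'll lift and carry it to the socket.

Request:
jog_arm(deltas=[0, 0, 0.1, 0, 0, 0, 0, 0, 0.3, 0, 0, 0, 0, 0, 0.6, 0, 0, 0, 0, 0, 0.95, 0, 0, 0, 0, 0, 0.95, 0, 0, 0], newtons=45)

```text
time: 8.33
tool_pos: [0.4983, 0.3037, 0.1348]
tool_rot: [3.132, -0.006, 1.426]
contact_force: [1.0, 1.2, -0.0]
opening: 0.0391
```

Request:
jog_arm(deltas=[0.05, -0.2, 0.35, 0, 0, 0, 0.1, -0.5, 0.35, 0, 0, 0, 0.12, -0.8, 0.35, 0, 0, 0, 0.12, -1, 0.35, 0, 0, 0])

```text
time: 8.67
tool_pos: [0.5073, 0.2, 0.1635]
tool_rot: [3.14, 0.0, 1.426]
contact_force: [0.2, -0.4, -0.1]
opening: 0.0392
```

Request:
jog_arm(deltas=[0.12, -0.35, 0, 0, 0, 0, 0.12, -0.7, 0, 0, 0, 0, 0.12, -1, 0, 0, 0, 0])

```text
time: 8.92
tool_pos: [0.519, 0.1, 0.1629]
tool_rot: [3.141, 0.0, 1.426]
contact_force: [0.6, -0.1, -0.9]
opening: 0.0396
```

Request:
jog_arm(deltas=[0.12, -0.35, 0, 0, 0, 0, 0.12, -0.7, 0, 0, 0, 0, 0.12, -1, 0, 0, 0, 0])

```text
time: 9.17
tool_pos: [0.531, -0.0002, 0.1629]
tool_rot: [3.141, 0.0, 1.425]
contact_force: [0.1, -0.5, -0.1]
opening: 0.0394
```

Request:
jog_arm(deltas=[0.1, -0.35, 0, 0, 0, 0, 0.1, -0.7, 0, 0, 0, 0, 0.1, -0.9, 0, 0, 0, 0, 0.1, -1, 0, 0, 0, 0, 0.1, -1, 0, 0, 0, 0])

```text
time: 9.58
tool_pos: [0.5407, -0.0998, 0.1627]
tool_rot: [3.141, 0.0, 1.423]
contact_force: [0.0, -0.1, -0.8]
opening: 0.0392
```

Run:
```python
from h import *
b=snap('side','s8')[110:250,210:350];a=snap('top','t8')[150:290,270:410]
c=np.hstack([cv2.resize(i,(400,400),interpolation=cv2.INTER_CUBIC) for i in(b,a)])
cv2.imwrite('pics/c8.png',c[:,:,::-1])
o=robot.observe();p=o['tool_pos'];print(p,o['contact_force'],o['opening'],o['tool_rot'])
# expected: tool z .0331 <-> cap tip .014
tip=p.copy();tip[2]+=-.019
print(proj('side',tip),proj('side',tip+[0,0,.026]),proj('side',[.5405,-.1017,.061]))
```

```text
[ 0.54067282 -0.09719453  0.16265488] [-0.02352152 -0.49587091 -0.95131466] 0.03897919673299695 [-3.14142107e+00 -6.36735921e-04  1.42558420e+00]
(np.float64(286.4270769982503), np.float64(175.05732796779844)) (np.float64(286.5475867444791), np.float64(168.1374592225899)) (np.float64(286.27324305903824), np.float64(195.01288483789085))
```

View pics/c8.png

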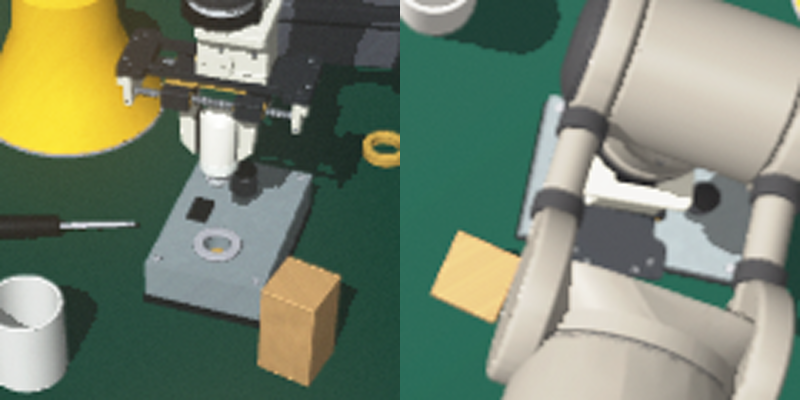

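The cap bottom at side crop (218,185) matches the prediction (286.4,175.1), and it lines up with the ring's column (218,243). I'll descend in steps, watching the force.

Request:
jog_arm(deltas=[0, -0.04, -0.2, 0, 0, 0, 0, -0.04, -0.5, 0, 0, 0, 0, -0.04, -0.72, 0, 0, 0, 0, -0.04, -0.76, 0, 0, 0, 0, -0.04, -0.76, 0, 0, 0])

```text
time: 10.1
tool_pos: [0.5399, -0.1001, 0.0856]
tool_rot: [-3.138, -0.001, 1.428]
contact_force: [-0.0, -0.2, -0.4]
opening: 0.0393
```

Request:
jog_arm(deltas=[0, 0, -0.06, 0, 0, 0, 0, 0, -0.12, 0, 0, 0, 0, 0, -0.12, 0, 0, 0])

```text
time: 10.35
tool_pos: [0.5409, -0.1016, 0.0746]
tool_rot: [3.141, 0.0, 1.426]
contact_force: [-0.3, 0.3, -1.2]
opening: 0.0395
```

No snag so far, with the cap about 6 mm into the ring. I'll continue.

Request:
jog_arm(deltas=[0, 0, -0.05, 0, 0, 0, 0, 0, -0.1, 0, 0, 0, 0, 0, -0.1, 0, 0, 0])

```text
time: 10.6
tool_pos: [0.541, -0.1021, 0.0642]
tool_rot: [3.141, 0.0, 1.426]
contact_force: [0.3, 0.5, -0.5]
opening: 0.039
```

Request:
jog_arm(deltas=[0, 0, -0.03, 0, 0, 0, 0, 0, -0.05, 0, 0, 0, 0, 0, -0.05, 0, 0, 0])

```text
time: 10.85
tool_pos: [0.5411, -0.1022, 0.0599]
tool_rot: [3.141, 0.0, 1.426]
contact_force: [-0.5, -0.6, 4.5]
opening: 0.0393
```

Run:
```python
from h import *
b=snap('side','s9')[130:230,236:336]
cv2.imwrite('pics/c9.png',cv2.resize(b,(500,500),interpolation=cv2.INTER_CUBIC)[:,:,::-1])
o=robot.observe();print(o['tool_pos'],o['contact_force'],o['torque'],o['opening'])
```

```text
[ 0.54110289 -0.10214481  0.06002825] [0.22492384 0.78869284 5.69373631] [-0.00197974 -0.01661353 -0.03931523] 0.039437092042229886
```

View pics/c9.png

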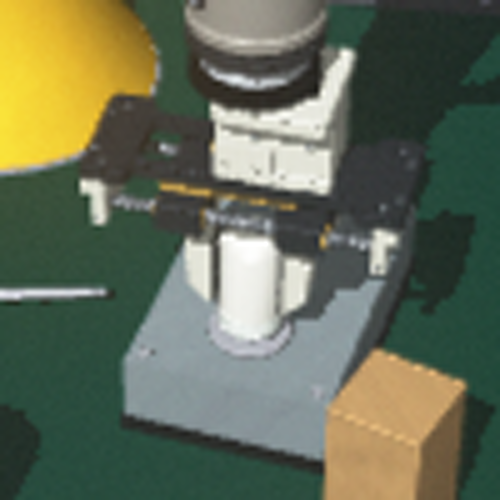

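The tube is in the socket with the ring showing around the collar at (250,338). Force is 5.7 N, so the contact has started to move. I'll push on to the ring.

Request:
jog_arm(deltas=[0, 0, -0.03, 0, 0, 0, 0, 0, -0.06, 0, 0, 0, 0, 0, -0.06, 0, 0, 0])

```text
time: 11.15
tool_pos: [0.5411, -0.1021, 0.0543]
tool_rot: [3.141, 0.0, 1.426]
contact_force: [-1.6, -0.6, 8.5]
opening: 0.0392
```

Request:
jog_arm(deltas=[0, 0, -0.02, 0, 0, 0, 0, 0, -0.03, 0, 0, 0, 0, 0, -0.03, 0, 0, 0])

```text
time: 11.4
tool_pos: [0.5412, -0.1022, 0.054]
tool_rot: [3.139, 0.001, 1.426]
contact_force: [-8.2, 1.8, 27.2]
opening: 0.0392
```

Seated: z stopped at 0.054, as predicted, and the force jumped to 27 N (spring about 9 N, ring about 18 N). I'll hold and check that it's stable.

Request:
jog_arm(deltas=[0, 0, 0, 0, 0, 0, 0, 0, 0, 0, 0, 0, 0, 0, 0, 0, 0, 0, 0, 0, 0, 0, 0, 0, 0, 0, 0, 0, 0, 0])

```text
time: 11.82
tool_pos: [0.5412, -0.1022, 0.054]
tool_rot: [3.139, 0.001, 1.426]
contact_force: [-7.6, 2.3, 27.5]
opening: 0.0392
```

Run:
```python
from h import *
b=snap('side','s10')[130:230,236:336]
cv2.imwrite('pics/c10.png',cv2.resize(b,(500,500),interpolation=cv2.INTER_CUBIC)[:,:,::-1])
o=robot.observe();print(o['time'],o['tool_pos'],o['contact_force'],o['opening'],o['tool_rot'])
```

```text
11.8667 [ 0.54122652 -0.10217247  0.0540141 ] [-7.44191729  2.01896499 27.86220213] 0.03911233204870495 [3.13910111e+00 6.58123117e-04 1.42603859e+00]
```

```bash
python3 -c "
from cell import robot
print(robot.hand_in());o=robot.observe();print(o['time'],o['tool_pos'],o['contact_force'])"
```

```text
the job is handed in; nothing more can be done
None
the job is handed in; nothing more can be done
```

The job is handed in, with the gripper still holding the tubular bulb pressed onto the steel ring. The hand-in gave no verdict.

- **Plunger:** I pressed the right-hand tester's reset plunger until the force jumped to 28 N at its stop, then released it. I saw no contact force after release and did not measure that it sprang back.
- **Bulb:** I took the tube from the rack (opening 39 mm, grip raised to 45 N for the carry). I then pushed it into the socket until z stopped at the predicted 0.054 m.
- **Last check:** Over about 0.5 s the pose was steady. The upward force was 27–28 N, so about 18 N on the ring beyond the 9 N spring. The tool was within about 1 mm of the measured ring centre and tilted under 0.01 rad. The bulb's own tilt was not measured.

**Disagreements and gaps:**
- The real fingertips were about 36 mm higher than the reported tool position and the stated 11 mm tip offset imply. I corrected for this by touching the plunger, and the later contacts matched the correction.
- The final side picture could not be viewed because the picture limit was reached, so the seating rests on the force and position readings and the side view just before the last push.
- About 7 N of sideways force remained while holding.
- The other bulbs and the table items looked untouched in the views I had. I did not check their positions at the end.

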